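# Fit the selector arm on a splined sensor shaft and zero the sensor with a stylus

## Robot

A 6-joint arm with a two-finger parallel gripper is mounted at the origin on a cart in front of the work surface, level with it; the furniture and walls round the work are solid. World frame = base frame: x ahead of the robot, y to its left, z up, the work surface at z = 0. Lengths are in m, angles in rad, forces in N, time in s.
With the tool pointing down it reaches from about 0.3 to 0.775 m from the base axis. Payload 14.6 kg.
Tool frame: the origin (TCP) lies on the centre line of the jaws, within the pads' length; the fingertips stand robot.tcp_to_tips ahead of it and the grasp point (between the pads) lies 2 mm behind it (robot.tcp_to_tips is the distance from the TCP to the fingertips, in m); z points along the fingers, y is the line along which they close (so a half turn about z gives the same grasp; the last joint's range is limited). The gripper opens to 85 mm and grips with 20 to 120 N. Pads are 22 mm wide; open, the fingers measure 114 mm over their backs; the gripper's body (76 mm by 85 mm) begins 54 mm behind the grasp point. The pads swing forward as they close: fully open they stand 13 mm farther back than shut.
Start: joints at [1.235, 0.3, 1.521, -0, 1.321, -0.067], TCP at [0.146, 0.53, 0.248] pointing down, gripper open.
Joint ranges: [-3.03, 3.03], [-0.79, 2.21], [0.23, 2.52], [-1.04, 4.18], [0, 3.07], [-2.55, 2.55]. Speed limits (rad/s): [2.22, 2.22, 2.57, 3.14, 3.14, 3.14].

## Interface

Orientations are given as [roll, pitch, yaw] about the fixed x, y, z axes, in that order (R = Rz(yaw) Ry(pitch) Rx(roll)).
In Python, from bench import monitor, get_image, get_calibration, robot, spotter gives the robot as it stands. The module is installed in compiled form; this text tells all that it offers.
- The arm moves only by the tool apply_moves, never from a script. Its arguments are lists of equal length, an entry for each row: "xyz": the shift along the tool's x, y, z in m, a list of three; "rotation": the turn, a rotation vector about the tool's x, y, z in rad, a list of three; "fingers": the opening, from 0 (shut) to 1 (fully open). A call has 1 to 5 rows; each row shifts and turns the commanded pose from where the row before left it, along the tool's axes as they then stand; what a row does not reach is not made up. A row lasts 1/10 s, in which the tool goes at most 50 mm and 8.59 degrees, less where a joint would pass 70% of its speed; a pose out of reach is approached as far as the arm can. A call with a gripper value outside its range is refused whole. The fingers move at their own pace and stop on an object; "grip_force" is the grip in N (left out, the last holds). Time passes only in rows, so rows that do not move let the fingers close. It gives the time, the measured TCP pose, the force and the opening at its end, in the units of the state.
- monitor.get_state(): the state, without advancing time (a new reading comes with each control period).
- get_image(name): name is "side" or "top" or "wrist"; returns the picture (384x512x3 uint8, blue, green, red); there is no depth.
- get_calibration(name): a dict with "intrinsics" (3x3 intrinsics, pixels), "world_from_camera" (4x4, takes a point from camera to world coordinates); the wrist camera has in their place "hand_eye" (4x4, takes a point from camera to tool coordinates, whose origin is the TCP and whose axes are the flange's). Camera axes: x right, y down, z forward; pixel columns grow to the right and rows downward; lengths in m; the calibration is good to about 2 mm. A picture is of the moment at which its call begins: read the wrist's pose just before it. get_calibration takes no time and is no camera call.
- robot.sign_off(): hands the job in, once; it reports no verdict.
Trained networks look in the newest picture that a camera, given by its name, has taken for a name from the list of things; names that differ only in an ending like _2 or _b are one class to them, and where a whole thing is asked for, a point or a joint stands for the part that bears it (a point fixed in the world has none). Each returns a list of dicts, best first, with "score" (0 to 1); they miss things now and then, are a little off and sometimes report something else, mostly with a low value. They report only what shows in the picture. A call takes as long as a camera call. They do not tell look-alikes from the thing itself.
- spotter.silhouettes(camera, query): "region" (384x512 bool, what is visible of it) and "bbox" ([left, top, right, bottom] in pixels, round what is visible of it).
The state is a dict: "time_s": time; "joint_positions": joint angles; "qd": joint speeds; "joint_efforts": joint torques, N m; "ee_pos": TCP position; "eef_rot": TCP orientation; "force": force on the tool from outside, world axes, zero at the start; "torque": the same for the moment, N m; "opening": finger opening in m.
Only numpy, scipy, OpenCV 4.12 (cv2) and the standard library are available. Lean on these libraries where they do the work, as an engineer would, in place of code of your own. Each camera call takes 0.05 s, during which the arm holds its last target. There are 200 camera calls.

## Task

Fit the loose selector arm onto the splined shaft of the position sensor, turned so that its grooves match the ribs (the arm then points the way the red pointer does), and let it down fully home. Then take the stylus from its stand, press the recessed red zero button fully down with its tip, and put the stylus back upright in its stand. Leave the timer and the screwdriver where they lie.

Things in the scene. Friction and masses are not known exactly. Their poses are not given: they have to be found in the camera images.
- lever_hub (a point): Centre of the loose selector arm's hub, on its bore axis, half-way up. The hub is an upright aluminium block, 36 x 36 mm, 40 mm high; it stands on the worktop, bore vertical, underside 20 mm below this point. z is up the bore; x points along the arm, which leaves the +x face. Grip the hub across its two flat sides along y (36 mm). About 0.22 kg, nearly balanced at the hub.
- lever_bore (a point): Centre of the bore's mouth in the hub's underside (axes as lever_hub). The bore goes right through the hub: a round 16.4 mm hole with three grooves 8.2 mm wide that reach 12.7 mm from the axis, towards +x (the arm), +y and -y; none towards -x, so it fits the shaft at one rotation only.
- lever_ball (a point): Centre of the red ball (22 mm across) at the arm's end, 100 mm from the bore axis; the arm is a bar 12 mm wide and 9 mm thick at the hub's mid-height.
- shaft_seat (a point): On the axis of the sensor's splined steel shaft, at the top face of its flange (30 mm across), 50 mm above the worktop. The hub's underside rests here when home, its centre 20 mm above this point and its x along this x. z is up; x points along the red pointer, which sticks out 36 mm from the axis just under this level. The shaft turns only stiffly (0.4 N m).
- shaft_tip (a point): Top of the splined shaft, 32 mm above shaft_seat, same axes. From the flange up: a 14 mm round core with three ribs 6 mm wide that reach 11.5 mm from the axis, towards +x, +y and -y; the top 5 mm taper for lead-in. A red line on its end also points to +x. About 1.1 mm clear of the bore all round.
- station: The position sensor, fixed: a blue housing with a white top, 130 x 150 mm, top 40 mm above the worktop, on a dark base plate 160 x 170 mm. Origin under its centre at worktop level; z is up. The shaft's axis is at x +22, y +22 mm, the button at x -35, y -45 mm.
- button_top (a point): Centre of the top face of the red zero button (14 mm across), at the bottom of a 16 mm round hole in the housing's white top; when free it lies 6 mm below that top, 34 mm above the worktop. It moves with the button. z is up.
- zero_button (a joint): Travel of the zero button in m: 0 free, 0.005 fully down. A spring returns it: about 1.5 N to start it and 4 N fully down.
- stylus_grip (a point): Centre of the stylus's round orange grip (14 mm across, 73 mm long); z points up along the stylus. The grip's top is 37 mm above this point; below the grip come a collar 20 mm across and 4 mm thick, then a steel rod. The tip is 88 mm below this point. It starts upright in its stand, the collar on the block. About 0.06 kg.
- stylus_tip (a point): Tip of the stylus: a steel rod 7 mm across, 48 mm long from the collar, its end narrowed to 4.4 mm; z points up along the stylus.
- stand_mouth (a point): Centre of the mouth of the hole in the stylus stand, a fixed grey block 52 x 52 mm on a black foot 70 x 70 mm; the mouth is at its top, 55 mm above the worktop. The hole is 12 mm across, chamfered to 18 mm, 49 mm deep. With the stylus home the tip is 48 mm below this point and the grip's centre 40 mm above it.
- timer: Bystander: a small white kitchen-style timer, 66 x 62 x 18 mm, lying flat; origin at the centre of its underside.
- screwdriver: Bystander: a small screwdriver with a yellow handle, 188 mm long along its y, 22 mm thick, lying flat; origin at the centre of its underside.
Not all that is in view belongs to the job. There is more than one size of the part that bears lever_hub; the job needs the larger.

How it is judged:
On the way, in this order (a step that is already met when the one before it is completed fails the run):
1. the arm is fully home on the shaft, grooves on ribs, and let go (horizontal distance between lever_hub and shaft_seat below 0.004 m and z of lever_hub in the frame of shaft_seat between 0.016 and 0.0225 m and angle between lever_hub's own z axis and vertical below 0.08 rad and angle between the x axis of lever_hub and the x axis of shaft_seat, either way round below 0.2 rad and contact force between the fingers and selector_arm below 0.1 N), for 0.2 s.
2. with the arm home, the zero button is pressed down (more than 3.5 mm of its 5 mm) by the stylus tip (horizontal distance between lever_hub and shaft_seat below 0.004 m and z of lever_hub in the frame of shaft_seat between 0.016 and 0.0225 m and angle between lever_hub's own z axis and vertical below 0.08 rad and angle between the x axis of lever_hub and the x axis of shaft_seat, either way round below 0.2 rad and value of joint zero_button above 0.0035 m and distance between stylus_tip and button_top below 0.009 m), for 0.05 s.
At the end, for the whole second after the job is handed in: Arm home on the shaft (hub centre within 4 mm of its axis, 16 to 22.5 mm above the seat, tilt under 0.08 rad, x along the shaft's x within 0.2 rad); button back up (under 1 mm); stylus upright in its stand (tip within 6 mm of the hole's axis, 44 mm or more below the mouth, tilt under 0.12 rad) (horizontal distance between lever_hub and shaft_seat below 0.004 m and z of lever_hub in the frame of shaft_seat between 0.016 and 0.0225 m and angle between lever_hub's own z axis and vertical below 0.08 rad and angle between the x axis of lever_hub and the x axis of shaft_seat, either way round below 0.2 rad and horizontal distance between stylus_tip and stand_mouth below 0.006 m and z of stylus_tip in the frame of stand_mouth below -0.044 m and angle between stylus_grip's own z axis and vertical below 0.12 rad and value of joint zero_button below 0.001 m); the robot touches nothing.
It fails at once if the timer or the screwdriver is moved more than 25 mm (distance of any of timer, screwdriver from where it was at the start of the episode above 0.025 m).
It also fails if it takes over 64 s, if anything falls off the work surface, if the arm or the gripper's body presses on something with over 40 N, if the wrist force passes 120 N, or if a joint passes its speed limit or range.

## Working session

There is one attempt and no reset: what is moved stays moved. The work goes in short steps, Python scripts to look and compute and a tool call to move; the robot and the scene stay as the last step left them, time stands still between calls to the robot, and variables do not carry over. Pictures are saved under pics/ and viewed, on a budget of 10 in all, crops included, one or two more only if the job needs it, and the job is handed in when it is done.

Besides the shell and the picture viewer there is one more tool, called after ">>>" by a JSON object that holds its "method" and its "body", one argument or row to a line. apply_moves: Moves the arm, as the interface text tells. Its arguments: {"type":"object","properties":{"xyz":{"type":"array","items":{"type":"array","items":{"type":"number"}}},"rotation":{"type":"array","items":{"type":"array","items":{"type":"number"}}},"fingers":{"type":"array","items":{"type":"number"}},"grip_force":{"type":"number"}},"required":["xyz","rotation","fingers"]}

```bash
mkdir -p pics; cat > h.py <<'E'
import numpy as np, cv2
from scipy.spatial.transform import Rotation as R
from bench import monitor, get_image, get_calibration, robot, spotter
def T_tool():
    s=monitor.get_state(); T=np.eye(4); T[:3,:3]=R.from_euler('xyz',s['eef_rot']).as_matrix(); T[:3,3]=s['ee_pos']; return T
def cam(name):
    c=get_calibration(name); K=np.array(c['intrinsics'])
    return K,(np.array(c['world_from_camera']) if name!='wrist' else T_tool()@np.array(c['hand_eye']))
def ray(KT,uv,z):
    K,T=KT; d=T[:3,:3]@np.linalg.inv(K)@np.array([uv[0],uv[1],1.]); o=T[:3,3]; return o+d*(z-o[2])/d[2]
def proj(KT,p):
    K,T=KT; q=K@(T[:3,:3].T@(np.array(p)-T[:3,3])); return q[:2]/q[2]
E
python3 - <<'E'
from h import *
s=monitor.get_state(); print(s, robot.tcp_to_tips)
ims=[]
for n in ['top','side','wrist']:
    im=get_image(n); cv2.imwrite(f'pics/raw_{n}.png',im); ims.append(im)
    K,T=cam(n); print(n,K.round(1).tolist(),T.round(3).tolist())
for n in ['top','side']:
    for q in ['lever_hub','lever_ball','station','shaft_tip','button_top','stylus_grip','stand_mouth','timer','screwdriver']:
        try: print(n,q,[(round(d['score'],2),d['bbox'],np.argwhere(d['region']).mean(0)[::-1].round(1).tolist()) for d in spotter.silhouettes(n,q)][:4])
        except Exception as e: print(q,e)
cv2.imwrite('pics/1.png',cv2.resize(ims[0],(800,600),interpolation=cv2.INTER_CUBIC))
E
```

```text
{'time_s': 0.0, 'joint_positions': array([ 1.23542476e+00,  3.00494927e-01,  1.52161328e+00, -1.59680764e-05,
        1.32072128e+00, -6.66003562e-02]), 'qd': array([ 0.00122376, -0.00035513,  0.0008407 , -0.000417  , -0.00122502,
       -0.00056153]), 'joint_efforts': array([ 4.75709621e-04, -5.43506634e+01, -3.61789727e+01, -7.78712229e-05,
        4.02386446e-03,  5.90250920e-05]), 'ee_pos': array([0.14598131, 0.53003421, 0.24769462]), 'eef_rot': array([-3.14035753e+00, -6.68805451e-05,  2.87282536e+00]), 'force': array([ 0.48254358, -0.0245748 , -0.02019898]), 'torque': array([ 0.0322151 ,  0.02629754, -0.01872841]), 'opening': 0.08549977387626981} 0.017
top [[367.3, 0.0, 248.8], [0.0, 367.3, 192.6], [0.0, 0.0, 1.0]] [[0.024, -0.981, 0.193, 0.366], [-0.999, -0.019, 0.028, 0.003], [-0.024, -0.193, -0.981, 1.08], [0.0, 0.0, 0.0, 1.0]]
side [[465.0, 0.0, 256.6], [0.0, 465.0, 193.4], [0.0, 0.0, 1.0]] [[-0.98, -0.146, 0.139, 0.41], [-0.201, 0.647, -0.735, 0.836], [0.018, -0.748, -0.663, 0.839], [0.0, 0.0, 0.0, 1.0]]
wrist [[338.0, 0.0, 257.0], [0.0, 338.0, 194.5], [0.0, 0.0, 1.0]] [[0
[... 728 characters left out ...]
.9, 148.7])]
side lever_hub [(0.66, [272.7, 144.1, 314.6, 168.0], [299.5, 154.3]), (0.54, [265.0, 173.4, 286.3, 188.2], [270.4, 179.9])]
side lever_ball [(0.67, [262.1, 170.0, 291.9, 187.5], [270.6, 180.0]), (0.54, [274.8, 141.3, 315.2, 167.9], [301.3, 154.6])]
side station [(0.64, [224.9, 203.5, 295.5, 262.7], [261.1, 234.7])]
side shaft_tip [(0.51, [236.6, 221.3, 259.6, 234.4], [249.4, 228.7])]
side button_top []
side stylus_grip [(0.74, [260.3, 289.3, 268.0, 316.1], [264.7, 304.5])]
side stand_mouth [(0.81, [241.6, 303.4, 285.7, 348.3], [264.2, 326.6])]
side timer [(0.63, [307.4, 250.2, 339.4, 272.3], [322.6, 259.5])]
side screwdriver [(0.67, [175.5, 227.0, 205.0, 248.4], [190.3, 238.4])]
```

View pics/1.png

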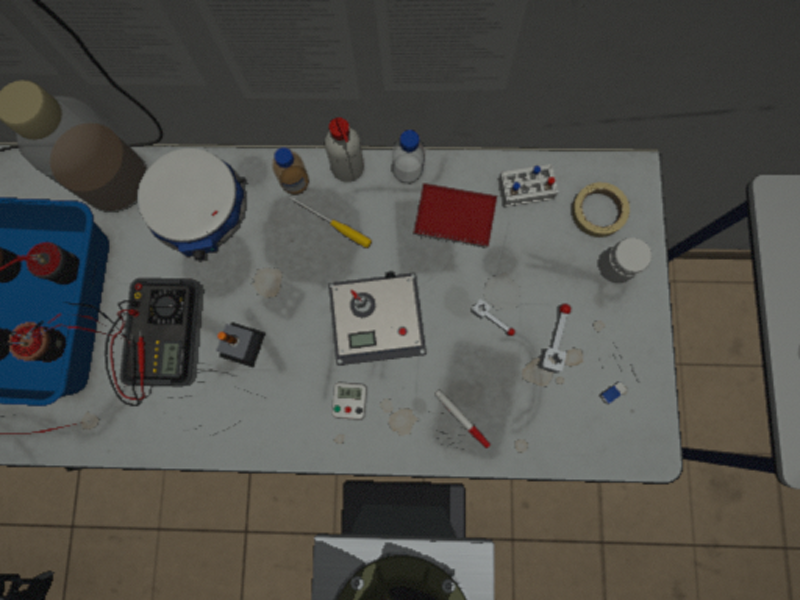

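View pics/raw_side.png

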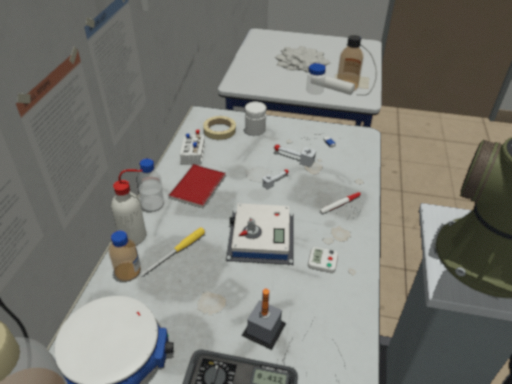

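Top picture (800x600): the candidates for lever_hub are A, with its hub at (554,358) and ball at (564,310), and B, with its hub at (482,307) and ball at (511,331). A looks larger, since its arm should measure about 100 mm. Station is at (378,318), shaft at (362,302) with its pointer up-left, button at (402,330), stand at (240,343), and stylus top at (222,338). I'll work out rough positions and confirm A in a crop.

```bash
python3 - <<'E'
from h import *
k=cam('top'); s=.64
for n,uv,z in [('hubA',(554,358),.03),('ballA',(564.5,310),.02),('hubB',(482,307),.02),('ballB',(511,331),.015),('shafttip',(362,300),.082),('ptr',(354,294),.05),('button',(402,330),.04),('stand',(243,345),.055),('stylus',(222,338),.132)]:
    print(n,ray(k,np.array(uv)*s,z).round(3))
k=cam('side')
for n,uv,z in [('hubA',(309,156),.03),('ballA',(276.5,148),.02),('hubB',(268,182),.02),('ballB',(286,171),.015),('shafttip',(252,224),.082),('button',(279,217),.04),('stylus',(265.5,291),.132)]:
    print(n,ray(k,np.array(uv),z).round(3))
t=cv2.imread('pics/raw_top.png')[170:255,280:400]; s_=cv2.imread('pics/raw_side.png')[135:195,250:335]
cv2.imwrite('pics/2.png',np.hstack([cv2.resize(t,(400,283),interpolation=3),cv2.resize(s_,(400,283),interpolation=3)]))
print(np.array(get_calibration('wrist')['hand_eye']).round(4).tolist())
E
```

```text
hubA [ 0.472 -0.271  0.03 ]
ballA [ 0.563 -0.296  0.02 ]
hubB [ 0.566 -0.143  0.02 ]
ballB [ 0.522 -0.197  0.015]
shafttip [0.563 0.078 0.082]
ptr [0.58  0.096 0.05 ]
button [0.516 0.006 0.04 ]
stand [0.481 0.293 0.055]
stylus [0.484 0.307 0.132]
hubA [ 0.464 -0.256  0.03 ]
ballA [ 0.565 -0.287  0.02 ]
hubB [ 0.561 -0.126  0.02 ]
ballB [ 0.521 -0.191  0.015]
shafttip [0.558 0.101 0.082]
button [0.506 0.022 0.04 ]
stylus [0.487 0.315 0.132]
[[0.0015, -0.9458, -0.3247, 0.0826], [1.0, 0.0015, 0.0002, 0.0008], [0.0003, -0.3247, 0.9458, -0.1255], [0.0, 0.0, 0.0, 1.0]]
```

View pics/2.png

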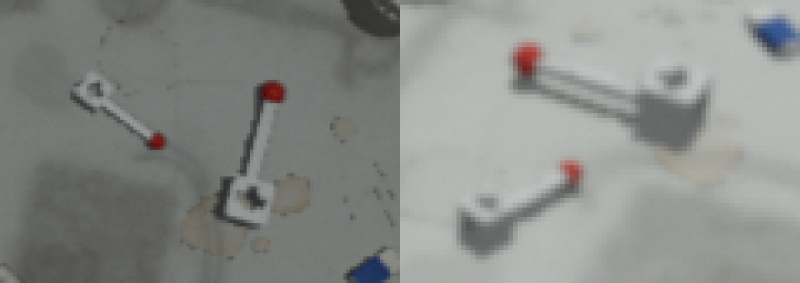

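Side crop, enlarged: A, on the right in the left half, has hub at (248,200) and ball at (272,92). It is clearly larger than B at (95,92), and its measured arm of about 97 mm fits the stated 100 mm, against about 70 mm for B. So A is the one. Next I survey the stand and station with the wrist camera.

>>> {"method": "apply_moves", "body": {
  "xyz": [
    [-0.04, -0.023, 0],
    [-0.04, -0.023, 0],
    [-0.04, -0.023, 0],
    [-0.04, -0.023, 0],
    [-0.04, -0.023, 0]
  ],
  "rotation": [
    [0, 0, 0],
    [0, 0, 0],
    [0, 0, 0],
    [0, 0, 0],
    [0, 0, 0]
  ],
  "fingers": [1, 1, 1, 1, 1]
}}

```text
time_s: 1.55
ee_pos: [0.3093, 0.3648, 0.2485]
eef_rot: [3.141, 0.0, 2.873]
force: [0.7, 0.5, 0.1]
opening: 0.0855
```

>>> {"method": "apply_moves", "body": {
  "xyz": [
    [-0.04, -0.023, 0],
    [-0.04, -0.023, 0],
    [-0.04, -0.023, 0],
    [-0.04, -0.023, 0],
    [-0.04, -0.023, 0]
  ],
  "rotation": [
    [0, 0, 0],
    [0, 0, 0],
    [0, 0, 0],
    [0, 0, 0],
    [0, 0, 0]
  ],
  "fingers": [1, 1, 1, 1, 1]
}}

```text
time_s: 2.05
ee_pos: [0.4717, 0.2007, 0.2485]
eef_rot: [3.141, 0.0, 2.873]
force: [-0.0, 0.8, 0.4]
opening: 0.0855
```

```bash
cat > look.py <<'E'
import sys,pickle
from h import *
def look(tag,qs=()):
    K=cam('wrist'); s=monitor.get_state(); im=get_image('wrist'); cv2.imwrite(f'pics/w{tag}.png',im); pickle.dump(K,open(f'w{tag}.pkl','wb'))
    print('t',round(s['time_s'],2),'ee',s['ee_pos'].round(4),s['eef_rot'].round(4),'F',s['force'].round(1),'op',round(s['opening'],4),'q',s['joint_positions'].round(2))
    for q in qs: print(q,[(round(d['score'],2),d['bbox'],np.argwhere(d['region']).mean(0)[::-1].round(1).tolist()) for d in spotter.silhouettes('wrist',q)][:3])
    return K,im
if __name__=='__main__': 
    K,im=look(sys.argv[1],sys.argv[2:]); cv2.imwrite(f'pics/v{sys.argv[1]}.png',cv2.resize(im,(800,600),interpolation=3))
E
python3 look.py a shaft_tip button_top stylus_grip stand_mouth
```

```text
t 2.05 ee [0.4717 0.2007 0.2485] [3.1413e+00 3.0000e-04 2.8728e+00] F [-0.   0.8  0.4] op 0.0855 q [ 0.33  0.22  1.63  0.    1.3  -0.97]
shaft_tip [(0.98, [162.9, 260.1, 208.7, 295.0], [178.6, 276.8])]
button_top [(0.54, [97.7, 243.5, 106.0, 252.9], [101.7, 246.1])]
stylus_grip []
stand_mouth []
```

View pics/va.png

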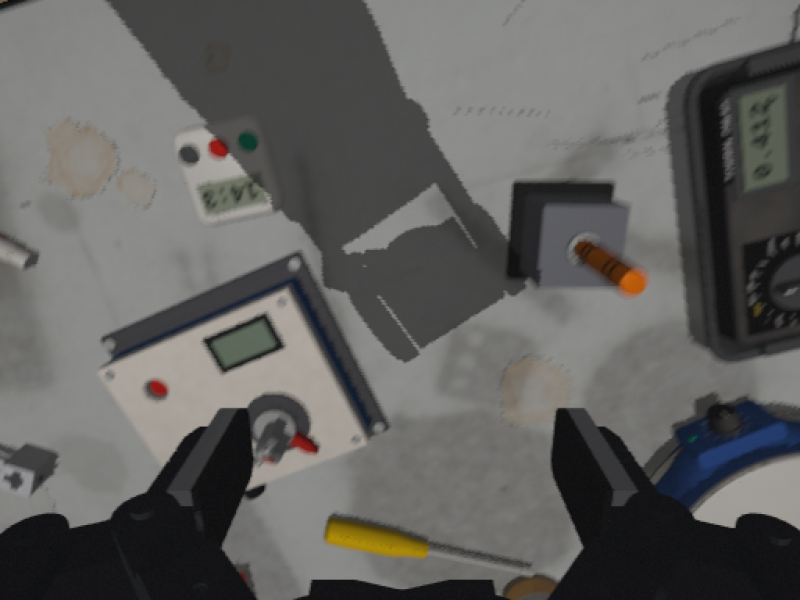

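The wrist picture (800x600) shows the shaft at about (270,440), the pointer end at (315,448), the button at (157,389), the stand mouth at (585,248) and the stylus top at (632,282). The timer is at (225,170), the screwdriver at (430,545).

```bash
python3 - <<'E'
from h import *
import pickle
k=pickle.load(open('wa.pkl','rb')); s=.64
for n,uv,z in [('flange',(279,425),.05),('tip',(268,447),.082),('ptr_end',(316,449),.047),('button',(157,389),.034),('mouth',(585,248),.055),('stylus top',(632,282),.132),('corner1',(293,286),.04),('corner2',(370,440),.04),('corner3',(100,374),.04),('timer',(225,175),.018),('sd',(376,538),.02),('sdtip',(530,566),.01)]:
    print(n,ray(k,np.array(uv)*s,z).round(4))
E
```

```text
flange [0.5638 0.0869 0.05  ]
tip [0.5603 0.0881 0.082 ]
ptr_end [0.5912 0.1047 0.047 ]
button [0.5209 0.0054 0.034 ]
mouth [0.4927 0.313  0.055 ]
stylus top [0.4908 0.3105 0.132 ]
corner1 [0.4719 0.1271 0.04  ]
corner2 [0.5986 0.1428 0.04  ]
corner3 [ 0.4972 -0.0244  0.04  ]
timer [0.3931 0.1028 0.018 ]
sd [0.7035 0.116  0.02  ]
sdtip [0.7775 0.2349 0.01  ]
```

>>> {"method": "apply_moves", "body": {
  "xyz": [
    [-0.012, -0.045, 0],
    [-0.012, -0.045, 0],
    [-0.012, -0.045, 0],
    [-0.012, -0.045, 0],
    [-0.012, -0.045, 0]
  ],
  "rotation": [
    [0, 0, 0],
    [0, 0, 0],
    [0, 0, 0],
    [0, 0, 0],
    [0, 0, 0]
  ],
  "fingers": [1, 1, 1, 1, 1]
}}

```text
time_s: 2.8
ee_pos: [0.4681, -0.031, 0.2487]
eef_rot: [3.141, 0.001, 2.875]
force: [1.0, -0.2, 0.4]
opening: 0.0859
```

>>> {"method": "apply_moves", "body": {
  "xyz": [
    [-0.012, -0.045, 0],
    [-0.012, -0.045, 0],
    [-0.012, -0.045, 0],
    [-0.012, -0.045, 0],
    [-0.012, -0.045, 0]
  ],
  "rotation": [
    [0, 0, 0],
    [0, 0, 0],
    [0, 0, 0],
    [0, 0, 0],
    [0, 0, 0]
  ],
  "fingers": [1, 1, 1, 1, 1]
}}

```text
time_s: 3.3
ee_pos: [0.4669, -0.2639, 0.2486]
eef_rot: [-3.142, 0.001, 2.875]
force: [-0.0, 0.5, 0.1]
opening: 0.0855
```

>>> {"method": "apply_moves", "body": {
  "xyz": [
    [0, 0, 0.04],
    [0, 0, 0.04],
    [0, 0, 0.03]
  ],
  "rotation": [
    [0, 0, 0],
    [0, 0, 0],
    [0, 0, 0]
  ],
  "fingers": [1, 1, 1]
}}

```text
time_s: 3.6
ee_pos: [0.4666, -0.262, 0.1362]
eef_rot: [3.141, -0.001, 2.874]
force: [0.4, -0.5, 1.1]
opening: 0.0853
```

```bash
python3 look.py b lever_hub lever_ball
```

```text
t 3.6 ee [ 0.4666 -0.262   0.1362] [ 3.141e+00 -1.400e-03  2.874e+00] F [ 0.4 -0.5  1.1] op 0.0853 q [-0.58  0.39  1.68  0.    1.07 -1.88]
lever_hub [(0.91, [225.0, 171.3, 282.0, 323.5], [251.9, 229.2]), (0.9, [348.8, 227.0, 460.4, 286.2], [414.7, 256.9])]
lever_ball [(0.72, [226.7, 169.1, 276.8, 324.3], [251.8, 228.6]), (0.64, [348.3, 227.8, 463.5, 286.9], [415.0, 256.9])]
```

View pics/vb.png

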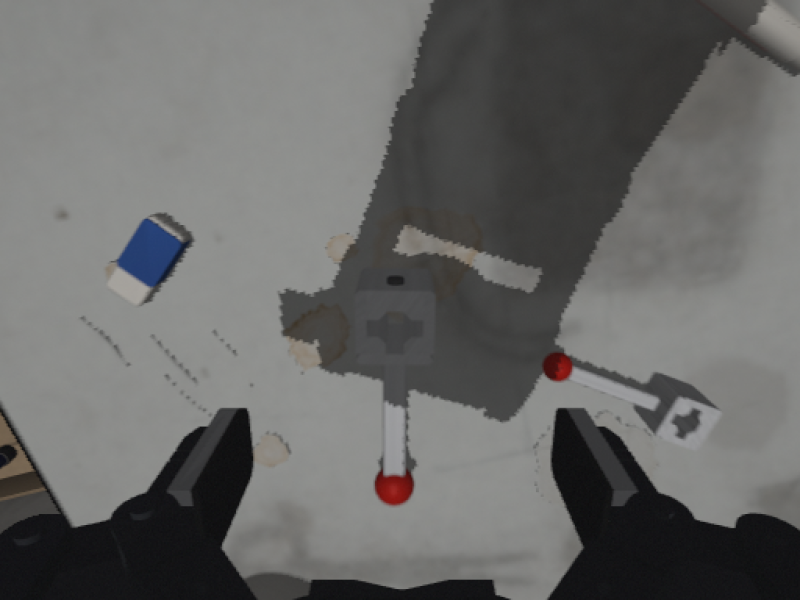

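The hub top spans about (356–435, 290–363) with its bore at (395,328) and ball at (394,486), almost aligned with the tool.

```bash
python3 - <<'E'
from h import *
import pickle
k=pickle.load(open('wb.pkl','rb')); s=.64; T=T_tool()
im=cv2.imread('pics/wb.png'); g=cv2.cvtColor(im,cv2.COLOR_BGR2GRAY)
print('row 196',g[196,220:286].tolist()); print('col 252',g[175:245,252].tolist()); print('col 265', g[175:245,268].tolist())
for n,uv,z in [('bore',(395,328),.04),('ball',(394,486),.02),('c1',(356,290),.04),('c2',(435,290),.04),('c3',(436,363),.04),('c4',(356,363),.04)]:
    p=ray(k,np.array(uv)*s,z); print(n,p.round(4),(np.linalg.inv(T)@np.r_[p,1])[:3].round(4))
E
```

```text
row 196 [72, 72, 72, 71, 71, 73, 74, 73, 75, 74, 76, 76, 77, 78, 77, 78, 78, 79, 78, 79, 80, 79, 79, 78, 78, 80, 79, 79, 78, 77, 77, 77, 77, 77, 78, 78, 80, 80, 79, 79, 80, 80, 78, 77, 76, 78, 79, 79, 79, 79, 78, 77, 77, 78, 77, 77, 78, 77, 71, 65, 64, 63, 65, 65, 65, 64]
col 252 [67, 49, 29, 29, 30, 33, 33, 44, 65, 66, 68, 76, 80, 79, 79, 78, 78, 77, 76, 77, 77, 77, 77, 77, 72, 67, 66, 68, 69, 71, 73, 71, 67, 67, 67, 66, 66, 66, 66, 67, 67, 67, 67, 68, 67, 67, 68, 67, 67, 67, 67, 72, 77, 80, 79, 79, 78, 78, 77, 76, 76, 75, 76, 75, 76, 76, 75, 76, 75, 76]
col 265 [66, 66, 66, 65, 65, 66, 66, 67, 66, 67, 68, 74, 79, 77, 77, 77, 77, 78, 78, 79, 80, 79, 79, 78, 77, 77, 77, 76, 78, 76, 69, 65, 66, 66, 65, 67, 66, 65, 66, 66, 69, 76, 78, 78, 78, 77, 77, 78, 77, 77, 75, 76, 78, 79, 79, 78, 77, 78, 75, 71, 71, 71, 70, 71, 71, 71, 72, 72, 71, 70]
bore [ 0.4707 -0.2652  0.04  ] [-0.0049 -0.0021  0.0977]
ball [ 0.5677 -0.2929  0.02  ] [-0.1058 -0.0032  0.1174]
c1 [ 0.4489 -0.277   0.04  ] [ 0.0131 -0.0192  0.0977]
c2 [ 0.458  -0.2435  0.04  ] [0.0131 0.0156 0.0978]
c3 [ 0.4924 -0.2516  0.04  ] [-0.0222  0.0168  0.0977]
c4 [ 0.4827 -0.2872  0.04  ] [-0.0222 -0.0201  0.0976]
```

>>> {"method": "apply_moves", "body": {
  "xyz": [
    [-0.005, -0.002, 0],
    [0, 0, 0.04],
    [0, 0, 0.04],
    [0, 0, 0.033],
    [0, 0, 0]
  ],
  "rotation": [
    [0, 0, 0.01],
    [0, 0, 0],
    [0, 0, 0],
    [0, 0, 0],
    [0, 0, 0]
  ],
  "fingers": [1, 1, 1, 1, 1]
}}

```text
time_s: 4.25
ee_pos: [0.4706, -0.266, 0.0235]
eef_rot: [3.14, -0.004, 2.863]
force: [0.7, -0.4, 0.6]
opening: 0.0855
```

>>> {"method": "apply_moves", "body": {
  "xyz": [
    [0, 0, 0],
    [0, 0, 0],
    [0, 0, 0],
    [0, 0, 0],
    [0, 0, 0]
  ],
  "rotation": [
    [0, 0, 0],
    [0, 0, 0],
    [0, 0, 0],
    [0, 0, 0],
    [0, 0, 0]
  ],
  "fingers": [0.5, 0.4, 0.3, 0.2, 0.2],
  "grip_force": 40
}}

```text
time_s: 4.75
ee_pos: [0.4719, -0.2672, 0.0271]
eef_rot: [-3.141, 0.003, 2.863]
force: [-1.2, 1.6, 10.6]
opening: 0.0356
```

```bash
python3 -c "
from look import *
K,im=look('c')
for p in [(-.0,0,.0)]: pass
"
```

```text
t 4.75 ee [ 0.4719 -0.2672  0.0271] [-3.1408e+00  2.6000e-03  2.8628e+00] F [-1.2  1.6 10.6] op 0.0356 q [-0.58  0.57  1.71  0.    0.86 -1.87]
```

>>> {"method": "apply_moves", "body": {
  "xyz": [
    [0, 0, -0.01],
    [0, 0, -0.02],
    [0, 0, -0.041],
    [0, 0, -0.041],
    [0, 0, -0.041]
  ],
  "rotation": [
    [0, 0, 0],
    [0, 0, 0],
    [0, 0, 0],
    [0, 0, 0],
    [0, 0, 0]
  ],
  "fingers": [0.2, 0.2, 0.2, 0.2, 0.2]
}}

```text
time_s: 5.3
ee_pos: [0.4707, -0.2665, 0.1808]
eef_rot: [-3.141, 0.0, 2.863]
force: [0.1, -0.2, -1.9]
opening: 0.0355
```

>>> {"method": "apply_moves", "body": {
  "xyz": [
    [0.002, 0.03, 0],
    [0.002, 0.045, 0],
    [0.002, 0.045, 0],
    [0.002, 0.045, 0],
    [0.002, 0.045, 0]
  ],
  "rotation": [
    [0, 0, 0],
    [0, 0, 0],
    [0, 0, 0],
    [0, 0, 0],
    [0, 0, 0]
  ],
  "fingers": [0.2, 0.2, 0.2, 0.2, 0.2]
}}

```text
time_s: 5.8
ee_pos: [0.5192, -0.0603, 0.1793]
eef_rot: [3.141, 0.001, 2.863]
force: [0.4, -0.5, -2.6]
opening: 0.0354
```

>>> {"method": "apply_moves", "body": {
  "xyz": [
    [0.002, 0.045, 0],
    [0.002, 0.045, 0],
    [0.002, 0.045, 0],
    [0, 0.02, 0]
  ],
  "rotation": [
    [0, 0, 0],
    [0, 0, 0],
    [0, 0, 0],
    [0, 0, 0]
  ],
  "fingers": [0.2, 0.2, 0.2, 0.2]
}}

```text
time_s: 6.2
ee_pos: [0.5562, 0.092, 0.1792]
eef_rot: [3.141, 0.0, 2.865]
force: [-0.5, -1.4, -4.4]
opening: 0.0355
```

>>> {"method": "apply_moves", "body": {
  "xyz": [
    [0, 0, 0],
    [0, 0, 0],
    [0, 0, 0],
    [0, 0, 0],
    [0, 0, 0]
  ],
  "rotation": [
    [0, 0, -0.135],
    [0, 0, -0.135],
    [0, 0, -0.135],
    [0, 0, -0.135],
    [0, 0, -0.135]
  ],
  "fingers": [0.2, 0.2, 0.2, 0.2, 0.2]
}}

```text
time_s: 6.7
ee_pos: [0.556, 0.0886, 0.1791]
eef_rot: [-3.142, 0.0, -2.74]
force: [-0.4, -0.1, -2.3]
opening: 0.0355
```

>>> {"method": "apply_moves", "body": {
  "xyz": [
    [0, 0, 0],
    [0, 0, 0],
    [0, 0, 0]
  ],
  "rotation": [
    [0, 0, -0.13],
    [0, 0, 0],
    [0, 0, 0]
  ],
  "fingers": [0.2, 0.2, 0.2]
}}

```text
time_s: 7.0
ee_pos: [0.5561, 0.0886, 0.1788]
eef_rot: [-3.141, 0.0, -2.619]
force: [-0.6, 0.7, -3.1]
opening: 0.0356
```

```bash
python3 look.py d shaft_tip button_top station lever_hub
```

```text
t 7.0 ee [0.5561 0.0886 0.1788] [-3.1415e+00  2.0000e-04 -2.6193e+00] F [-0.6  0.7 -3.1] op 0.0356 q [ 0.09  0.39  1.56 -0.    1.18 -2.  ]
shaft_tip [(0.64, [228.3, 180.5, 266.5, 213.3], [245.4, 194.2])]
button_top [(0.7, [186.2, 80.9, 200.6, 100.2], [192.8, 91.1]), (0.25, [443.0, 182.2, 511.0, 285.0], [485.1, 230.5])]
station [(0.89, [121.4, 18.3, 358.6, 231.1], [230.5, 132.6])]
lever_hub [(0.91, [0.0, 26.0, 38.3, 69.2], [13.9, 49.7]), (0.59, [208.3, 214.8, 305.4, 376.6], [256.7, 283.3])]
```

View pics/vd.png

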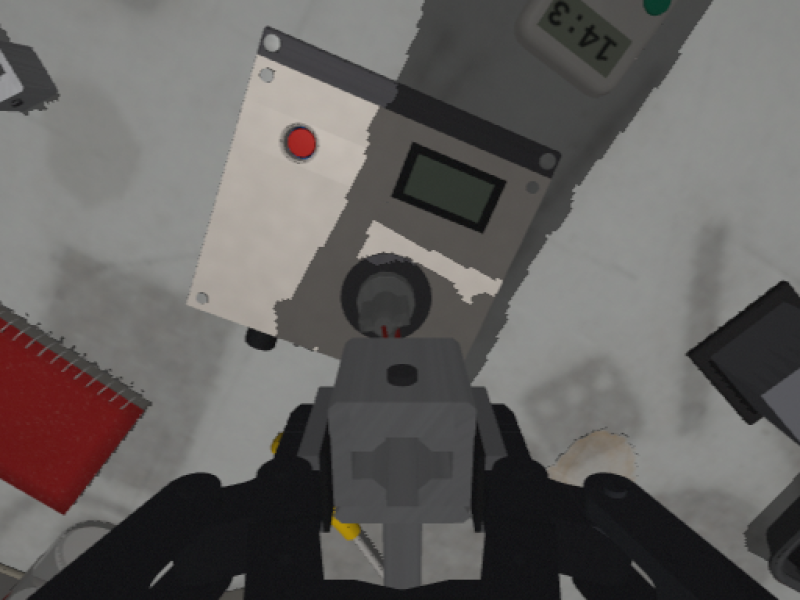

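The held hub is square to the tool, with its top centre at about (402,462). The flange centre is at about (386,293), the red mark at (390,332), and the button at (301,142). I need an enlarged, brightened crop of the shaft.

```bash
python3 - <<'E'
import cv2,numpy as np
im=cv2.imread('pics/wd.png')[155:220,205:290].astype(float)
im=np.clip((im-15)*2.6,0,255).astype(np.uint8)
cv2.imwrite('pics/d2.png',cv2.resize(im,None,fx=9,fy=9,interpolation=cv2.INTER_CUBIC))
E
```

```text
(no output)
```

View pics/d2.png

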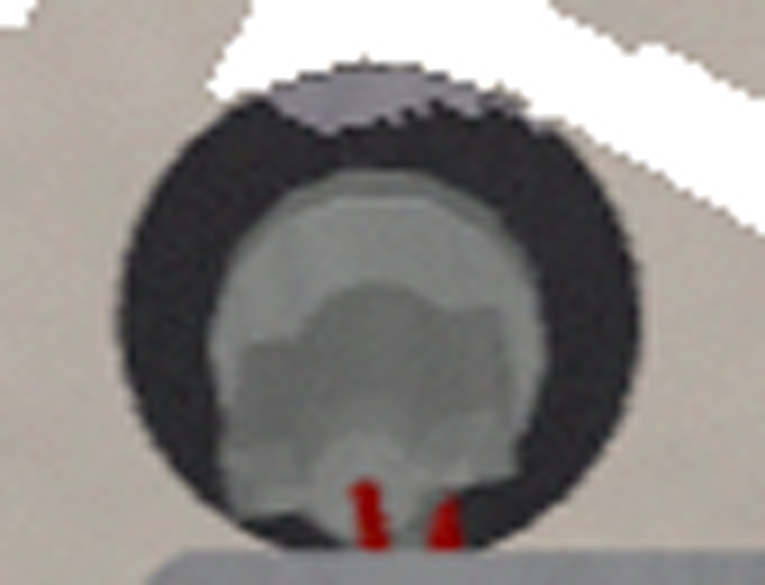

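The crop shows the shaft ends: ribs from (238,512) to (520,470) and the red line from (365,485) to (375,545). So +x is turned about 8° from the held arm. I'll back off 30 mm, turn the tool and look at the whole tip.

>>> {"method": "apply_moves", "body": {
  "xyz": [
    [-0.03, 0, 0],
    [0, 0, 0],
    [0, 0, 0],
    [0, 0, 0]
  ],
  "rotation": [
    [0, 0, 0],
    [0, 0, -0.14],
    [0, 0, 0],
    [0, 0, 0]
  ],
  "fingers": [0.2, 0.2, 0.2, 0.2]
}}

```text
time_s: 7.65
ee_pos: [0.5819, 0.1036, 0.1781]
eef_rot: [3.141, -0.0, -2.479]
force: [-0.1, -0.4, -2.1]
opening: 0.0353
```

```bash
python3 look.py e shaft_tip button_top; python3 - <<'E'
import cv2,numpy as np
im=cv2.imread('pics/we.png')[135:235,195:305].astype(float)
im=np.clip((im-15)*2.6,0,255).astype(np.uint8)
cv2.imwrite('pics/e2.png',cv2.resize(im,None,fx=6,fy=6,interpolation=cv2.INTER_CUBIC))
E
```

```text
t 7.65 ee [0.5819 0.1036 0.1781] [ 3.1414e+00 -4.0000e-04 -2.4795e+00] F [-0.1 -0.4 -2.1] op 0.0353 q [ 0.11  0.45  1.48 -0.    1.21 -2.12]
shaft_tip [(0.59, [233.5, 138.7, 270.6, 197.7], [250.6, 159.8]), (0.33, [158.7, 239.4, 237.8, 369.5], [184.5, 280.0])]
button_top [(0.59, [200.6, 29.4, 218.3, 51.1], [209.4, 39.7])]
```

View pics/e2.png

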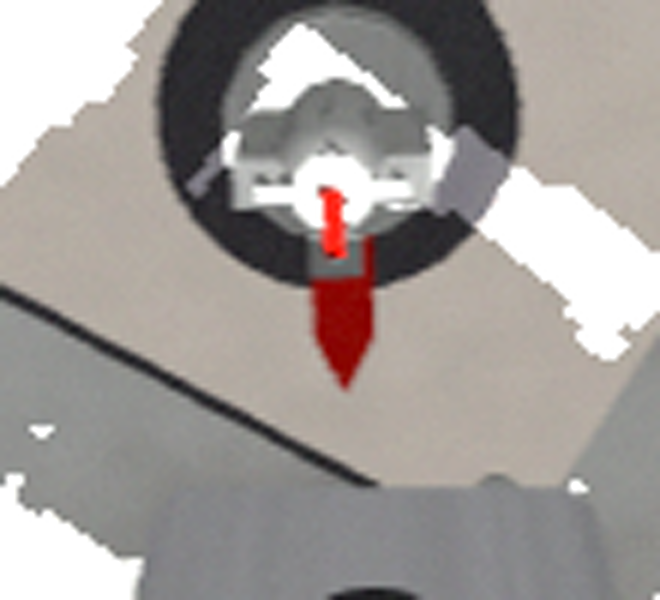

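The whole tip shows in the crop: end-face centre at about (331,189), red line to (338,252), pointer point at (345,388), and the flange circle (222–450). Now I compute tip and direction in the tool frame.

```bash
python3 - <<'E'
from h import *
import pickle
k=pickle.load(open('we.pkl','rb')); T=T_tool(); Ti=np.linalg.inv(T)
px=lambda u,v:(np.array([u,v])+.5)/6-.5+np.array([195,135])
P={}
for n,uv,z in [('tip',(331,189),.082),('line_end',(338,252),.082),('ribL',(252,191),.082),('ribR',(418,187),.082),('ptr',(345,388),.047),('flL',(222,115),.05),('flR',(450,115),.05),('fltop',(333,6),.05)]:
    p=ray(k,px(*uv),z); P[n]=(Ti@np.r_[p,1])[:3]; print(n,px(*uv).round(1),p.round(4),P[n].round(4))
print('btn', ray(k,(209.4,39.7),.034).round(4))
# held hub in image d and e: hub top corners d (800px)
kd=pickle.load(open('wd.pkl','rb'))
im=cv2.imread('pics/we.png'); g=cv2.cvtColor(im,cv2.COLOR_BGR2GRAY)
Kt=(k[0],np.array(get_calibration('wrist')['hand_eye']))
for n,uv in [('c1',(331,403)),('c2',(472,402)),('c3',(476,521)),('c4',(328,521)),('bore',(402,470))]:
    for z in (-.013,-.0165): print(n,z,ray(Kt,np.array(uv)*.64,z).round(4))
E
```

```text
tip [249.8 166.1] [0.564  0.0831 0.082 ] [ 0.0267 -0.0051  0.0964]
line_end [250.9 176.6] [0.5693 0.0882 0.082 ] [ 0.0194 -0.0043  0.0964]
ribL [236.6 166.4] [0.5696 0.0762 0.082 ] [ 0.0265 -0.014   0.0964]
ribR [264.2 165.8] [0.5578 0.0906 0.082 ] [0.0269 0.0047 0.0964]
ptr [252.1 199.2] [0.592  0.1061 0.047 ] [-0.0096 -0.0042  0.1314]
flL [231.6 153.8] [0.5716 0.0706 0.05  ] [ 0.0283 -0.0196  0.1284]
flR [269.6 153.8] [0.5538 0.0935 0.05  ] [0.0283 0.0094 0.1284]
fltop [250.1 135.6] [0.552  0.0733 0.05  ] [ 0.0421 -0.0054  0.1284]
btn [0.5173 0.0087 0.034 ]
c1 -0.013 [ 0.0186 -0.0173 -0.013 ]
c1 -0.0165 [ 0.0206 -0.0167 -0.0165]
c2 -0.013 [ 0.0189  0.0167 -0.013 ]
c2 -0.0165 [ 0.0209  0.0161 -0.0165]
c3 -0.013 [-0.0163  0.0193 -0.013 ]
c3 -0.0165 [-0.0132  0.0187 -0.0165]
c4 -0.013 [-0.0163 -0.0195 -0.013 ]
c4 -0.0165 [-0.0133 -0.0189 -0.0165]
bore -0.013 [-0.0005 -0.0001 -0.013 ]
bore -0.0165 [ 0.0021 -0.0001 -0.0165]
```

>>> {"method": "apply_moves", "body": {
  "xyz": [
    [0, 0, 0],
    [0.0263, -0.0045, 0],
    [0, 0, 0.025],
    [0, 0, 0.025],
    [0, 0, 0.012]
  ],
  "rotation": [
    [0, 0, -0.022],
    [0, 0, 0],
    [0, 0, 0],
    [0, 0, 0],
    [0, 0, 0]
  ],
  "fingers": [0.2, 0.2, 0.2, 0.2, 0.2]
}}

```text
time_s: 8.3
ee_pos: [0.5638, 0.0833, 0.1145]
eef_rot: [3.14, -0.002, -2.454]
force: [-0.6, 0.3, -2.3]
opening: 0.0351
```

>>> {"method": "apply_moves", "body": {
  "xyz": [
    [0, 0, 0],
    [0, 0, 0.003],
    [0, 0, 0.003],
    [0, 0, 0.003],
    [0, 0, 0]
  ],
  "rotation": [
    [0, 0, 0],
    [0, 0, 0],
    [0, 0, 0],
    [0, 0, 0],
    [0, 0, 0]
  ],
  "fingers": [0.2, 0.2, 0.2, 0.2, 0.2]
}}

```text
time_s: 8.8
ee_pos: [0.5646, 0.0835, 0.1073]
eef_rot: [3.142, 0.0, -2.453]
force: [-0.3, 0.6, -2.6]
opening: 0.035
```

```bash
python3 look.py f; python3 -c "
from h import *
im=get_image('side')[170:270,190:310]; cv2.imwrite('pics/sf.png',cv2.resize(im,None,fx=5,fy=5,interpolation=3))"
```

```text
t 8.8 ee [0.5646 0.0835 0.1073] [ 3.1416  0.     -2.4533] F [-0.3  0.6 -2.6] op 0.035 q [ 0.08  0.5   1.6   0.    1.05 -2.18]
```

>>> {"method": "apply_moves", "body": {
  "xyz": [
    [0, 0, 0.003],
    [0, 0, 0.002],
    [0, 0, 0]
  ],
  "rotation": [
    [0, 0, 0],
    [0, 0, 0],
    [0, 0, 0]
  ],
  "fingers": [0.2, 0.2, 0.2]
}}

```text
time_s: 9.2
ee_pos: [0.5645, 0.0835, 0.1019]
eef_rot: [3.141, -0.0, -2.453]
force: [0.4, 0.6, -2.6]
opening: 0.0352
```

>>> {"method": "apply_moves", "body": {
  "xyz": [
    [0, 0, 0.003],
    [0, 0, 0]
  ],
  "rotation": [
    [0, 0, 0],
    [0, 0, 0]
  ],
  "fingers": [0.2, 0.2]
}}

```text
time_s: 9.4
ee_pos: [0.5645, 0.0835, 0.0989]
eef_rot: [3.141, -0.0, -2.453]
force: [-0.3, 0.5, -2.9]
opening: 0.0353
```

It is about 10 mm down with no contact force; I'll continue.

>>> {"method": "apply_moves", "body": {
  "xyz": [
    [0, 0, 0.005],
    [0, 0, 0.005],
    [0, 0, 0.004],
    [0, 0, 0.003],
    [0, 0, 0]
  ],
  "rotation": [
    [0, 0, 0],
    [0, 0, 0],
    [0, 0, 0],
    [0, 0, 0],
    [0, 0, 0]
  ],
  "fingers": [0.2, 0.2, 0.2, 0.2, 0.2]
}}

```text
time_s: 9.9
ee_pos: [0.5644, 0.0835, 0.0817]
eef_rot: [3.141, -0.001, -2.453]
force: [-0.2, -0.2, -2.5]
opening: 0.0356
```

>>> {"method": "apply_moves", "body": {
  "xyz": [
    [0, 0, 0.002],
    [0, 0, 0.001],
    [0, 0, 0.001],
    [0, 0, 0]
  ],
  "rotation": [
    [0, 0, 0],
    [0, 0, 0],
    [0, 0, 0],
    [0, 0, 0]
  ],
  "fingers": [0.2, 0.2, 0.2, 0.2]
}}

```text
time_s: 10.3
ee_pos: [0.5646, 0.0835, 0.0782]
eef_rot: [3.142, -0.0, -2.453]
force: [0.2, 0.6, -2.2]
opening: 0.0357
```

>>> {"method": "apply_moves", "body": {
  "xyz": [
    [0, 0, 0.001],
    [0, 0, 0.001],
    [0, 0, 0]
  ],
  "rotation": [
    [0, 0, 0],
    [0, 0, 0],
    [0, 0, 0]
  ],
  "fingers": [0.2, 0.2, 0.2]
}}

```text
time_s: 10.6
ee_pos: [0.5648, 0.0835, 0.0771]
eef_rot: [-3.141, 0.0, -2.453]
force: [-3.7, -0.4, 6.8]
opening: 0.0353
```

>>> {"method": "apply_moves", "body": {
  "xyz": [
    [0, 0, 0],
    [0, 0, 0],
    [0, 0, 0],
    [0, 0, 0],
    [0, 0, 0]
  ],
  "rotation": [
    [0, 0, 0],
    [0, 0, 0],
    [0, 0, 0],
    [0, 0, 0],
    [0, 0, 0]
  ],
  "fingers": [0.55, 0.7, 0.8, 0.8, 0.8]
}}

```text
time_s: 11.1
ee_pos: [0.5647, 0.0835, 0.0762]
eef_rot: [-3.142, 0.0, -2.453]
force: [-0.5, -0.1, -0.5]
opening: 0.0686
```

>>> {"method": "apply_moves", "body": {
  "xyz": [
    [0, 0, -0.02],
    [0, 0, -0.04],
    [0, 0, -0.04],
    [0, 0, -0.03],
    [0, 0, 0]
  ],
  "rotation": [
    [0, 0, 0],
    [0, 0, 0],
    [0, 0, 0],
    [0, 0, 0],
    [0, 0, 0]
  ],
  "fingers": [0.8, 0.8, 0.8, 0.8, 0.8]
}}

```text
time_s: 11.6
ee_pos: [0.566, 0.0836, 0.2108]
eef_rot: [-3.137, 0.006, -2.453]
force: [0.7, 0.7, -0.5]
opening: 0.0683
```

```bash
python3 look.py g lever_hub button_top shaft_tip
```

```text
t 11.6 ee [0.566  0.0836 0.2108] [-3.1375  0.0059 -2.4533] F [ 0.7  0.7 -0.5] op 0.0683 q [ 0.08  0.38  1.51 -0.    1.25 -2.18]
lever_hub [(0.65, [30.2, 0.0, 84.5, 28.7], [58.0, 11.3]), (0.63, [234.2, 155.9, 281.2, 296.1], [257.8, 209.1])]
button_top [(0.69, [218.0, 65.4, 234.5, 84.1], [226.8, 74.0])]
shaft_tip [(0.54, [248.8, 182.7, 271.8, 196.7], [259.0, 185.8]), (0.4, [234.9, 151.8, 283.5, 298.0], [258.1, 208.9])]
```

View pics/vg.png

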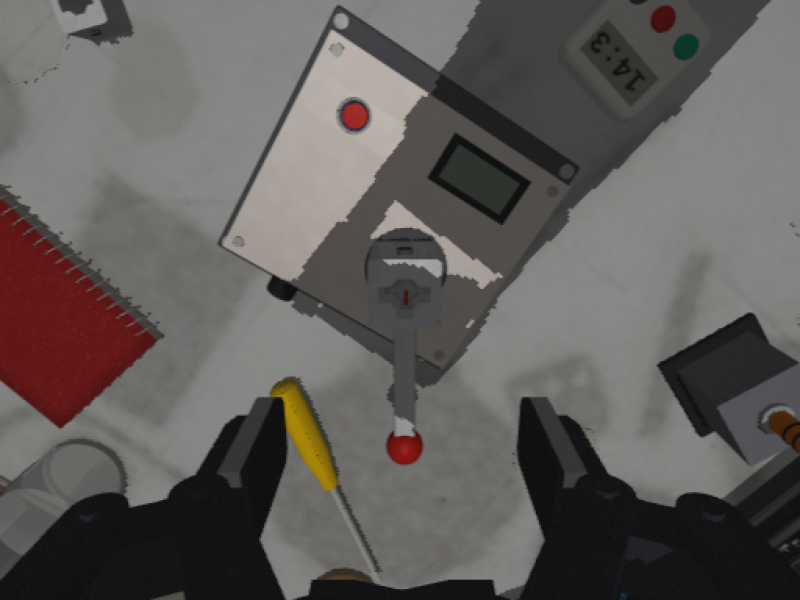

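Arm A sits home on the shaft with the red line at (405,297) along it, hub at (404,297), ball at (404,446). Next I fix the button position from several views and from the station geometry.

```bash
python3 - <<'E'
from h import *
import pickle
for t,w in [('d',(192.8,91.1)),('e',(209.4,39.7)),('g',(226.8,74.0))]:
    k=pickle.load(open(f'w{t}.pkl','rb')); im=cv2.imread(f'pics/w{t}.png').astype(int)
    m=(im[...,2]>110)&(im[...,1]<90); y,x=np.nonzero(m[int(w[1])-14:int(w[1])+14,int(w[0])-14:int(w[0])+14]); c=(x.mean()+int(w[0])-14,y.mean()+int(w[1])-14)
    print(t,len(x),np.round(c,1),ray(k,c,.034).round(4))
k=pickle.load(open('wg.pkl','rb')); C=[ray(k,np.array(c)*.64,.04)[:2] for c in [(336,48),(237,241),(552,190),(438,355)]]
print(np.round(C,4),'centre',np.mean(C,0).round(4))
ex=(C[1]-C[0]+C[3]-C[2])/2; ey=(C[2]-C[0]+C[3]-C[1])/2
print(ex,ey,np.linalg.norm(ex),np.linalg.norm(ey),'yaw',np.arctan2(ex[1],ex[0]),np.arctan2(-ey[0],ey[1]))
yaw=(np.arctan2(ex[1],ex[0])+np.arctan2(-ey[0],ey[1]))/2
M=np.array([[np.cos(yaw),-np.sin(yaw)],[np.sin(yaw),np.cos(yaw)]]); S=np.array([.5646,.0835])
print('button pred',S+M@[-.057,-.067], 'from centre',np.mean(C,0)+M@[-.035,-.045],'shaft from centre',np.mean(C,0)+M@[.022,.022],'ball',ray(k,np.array((404,446))*.64,.07))
E
```

```text
d 249 [192.6  90.9] [0.5172 0.0091 0.034 ]
e 281 [209.7  40.1] [0.5174 0.009  0.034 ]
g 202 [226.8  73.8] [0.5171 0.009  0.034 ]
[[ 0.4974 -0.0175]
 [ 0.6128 -0.0008]
 [ 0.4781  0.1172]
 [ 0.5937  0.1341]] centre [0.5455 0.0582]
[0.11548899 0.01676582] [-0.01918286  0.13482996] 0.11669961383651786 0.13618773859596298 yaw 0.14416530827491844 0.14132600249093177
button pred [0.51771125 0.00907255] from centre [0.51725086 0.0087234 ] shaft from centre [0.5641396  0.08315085] ball [0.64152798 0.14659989 0.07      ]
```

Button is at (0.5175, 0.009), with direct sighting and geometry agreeing within 0.5 mm. Moving above the stylus.

>>> {"method": "apply_moves", "body": {
  "xyz": [
    [-0.0174, 0.0446, 0],
    [-0.0174, 0.0446, 0],
    [-0.0174, 0.0446, 0],
    [-0.0174, 0.0446, 0],
    [-0.0174, 0.0446, 0]
  ],
  "rotation": [
    [0, 0, 0],
    [0, 0, 0],
    [0, 0, 0],
    [0, 0, 0],
    [0, 0, 0]
  ],
  "fingers": [0.8, 0.8, 0.8, 0.8, 0.8]
}}

```text
time_s: 12.3
ee_pos: [0.489, 0.3125, 0.205]
eef_rot: [3.141, -0.002, -2.454]
force: [1.0, 0.0, 0.0]
opening: 0.0684
```

>>> {"method": "apply_moves", "body": {
  "xyz": [
    [0, 0, 0],
    [0, 0, 0]
  ],
  "rotation": [
    [0, 0, 0],
    [0, 0, 0]
  ],
  "fingers": [0.8, 0.8]
}}

```text
time_s: 12.5
ee_pos: [0.4895, 0.3116, 0.2049]
eef_rot: [3.141, -0.002, -2.451]
force: [-0.4, 0.3, -0.3]
opening: 0.0679
```

```bash
python3 look.py i stylus_grip stand_mouth
```

```text
t 12.5 ee [0.4895 0.3116 0.2049] [ 3.1413e+00 -2.2000e-03 -2.4514e+00] F [-0.4  0.3 -0.3] op 0.0679 q [ 0.5   0.4   1.48 -0.    1.26 -1.76]
stylus_grip [(0.93, [246.7, 173.0, 270.5, 224.2], [257.1, 199.3])]
stand_mouth [(0.76, [211.5, 120.0, 305.5, 212.6], [257.2, 165.7])]
```

View pics/vi.png

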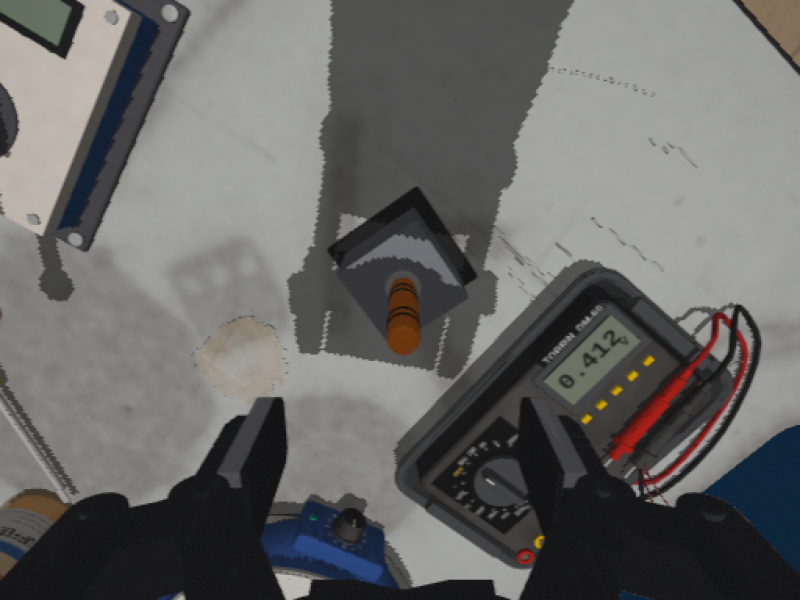

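The stylus stands upright between the fingers, with its top at (403,338) and collar at (403,287). The block's top corners are at (331,265), (467,295), (400,~353) and (~410,205).

```bash
python3 - <<'E'
from h import *
import pickle
k=pickle.load(open('wi.pkl','rb')); Ti=np.linalg.inv(T_tool()); print(T_tool()[:3,3])
for n,uv,z in [('top',(403,338),.132),('collar',(403,286),.059)]:
    p=ray(k,np.array(uv)*.64,z); print(n,p.round(4),(Ti@np.r_[p,1])[:3].round(4))
E
```

```text
[0.49055964 0.30993627 0.2057274 ]
top [0.4894 0.3118 0.132 ] [-0.0004  0.0022  0.0737]
collar [0.4893 0.312  0.059 ] [-0.0005  0.0024  0.1467]
```

>>> {"method": "apply_moves", "body": {
  "xyz": [
    [0, 0, 0.035],
    [0, 0, 0.035],
    [0, 0, 0.034],
    [0, 0, 0],
    [0, 0, 0]
  ],
  "rotation": [
    [0, 0, 0],
    [0, 0, 0],
    [0, 0, 0],
    [0, 0, 0],
    [0, 0, 0]
  ],
  "fingers": [0.8, 0.8, 0.8, 0.8, 0.8]
}}

```text
time_s: 13.15
ee_pos: [0.4908, 0.3104, 0.1031]
eef_rot: [-3.142, -0.0, -2.455]
force: [-0.2, 0.8, 0.9]
opening: 0.0682
```

```bash
python3 -c "
from look import *
K,im=look('j',['stylus_grip'])
k=(K[0],np.array(get_calibration('wrist')['hand_eye']))
d=[d for d in spotter.silhouettes('wrist','stylus_grip')]
r=d[0]['region']; v,u=np.nonzero(r); b=v>v.max()-12
print(v.min(),v.max(), ray(k,(u[b].mean(),v.max()-5),-.03))
"
```

```text
t 13.15 ee [0.4908 0.3104 0.1031] [-3.1416e+00 -1.0000e-04 -2.4546e+00] F [-0.2  0.8  0.9] op 0.0682 q [ 0.5   0.52  1.57 -0.    1.05 -1.76]
stylus_grip [(0.73, [242.6, 217.6, 281.9, 341.9], [262.0, 283.4])]
219 344 [-0.00375716  0.00168443 -0.03      ]
```

>>> {"method": "apply_moves", "body": {
  "xyz": [
    [-0.0005, 0.0015, 0],
    [0, 0, 0],
    [0, 0, 0],
    [0, 0, 0],
    [0, 0, 0]
  ],
  "rotation": [
    [0, 0, 0],
    [0, 0, 0],
    [0, 0, 0],
    [0, 0, 0],
    [0, 0, 0]
  ],
  "fingers": [0.7, 0.45, 0.3, 0.2, 0.1],
  "grip_force": 40
}}

```text
time_s: 13.8
ee_pos: [0.4897, 0.3125, 0.1025]
eef_rot: [-3.142, 0.0, -2.453]
force: [-0.5, 0.3, 1.9]
opening: 0.0127
```

>>> {"method": "apply_moves", "body": {
  "xyz": [
    [0, 0, 0],
    [0, 0, 0],
    [0, 0, 0],
    [0, 0, 0],
    [0, 0, 0]
  ],
  "rotation": [
    [0, 0, 0],
    [0, 0, 0],
    [0, 0, 0],
    [0, 0, 0],
    [0, 0, 0]
  ],
  "fingers": [0.02, 0.02, 0.02, 0.02, 0.02]
}}

```text
time_s: 14.3
ee_pos: [0.4897, 0.3126, 0.1025]
eef_rot: [-3.142, 0.0, -2.453]
force: [-0.4, -0.8, 4.1]
opening: 0.0129
```

>>> {"method": "apply_moves", "body": {
  "xyz": [
    [0, 0, -0.005],
    [0, 0, -0.02],
    [0, 0, -0.03],
    [0, 0, -0.03],
    [0, 0, 0]
  ],
  "rotation": [
    [0, 0, 0],
    [0, 0, 0],
    [0, 0, 0],
    [0, 0, 0],
    [0, 0, 0]
  ],
  "fingers": [0.02, 0.02, 0.02, 0.02, 0.02]
}}

```text
time_s: 14.8
ee_pos: [0.4907, 0.3131, 0.1914]
eef_rot: [-3.14, 0.006, -2.453]
force: [0.7, -0.4, -0.2]
opening: 0.0126
```

```bash
python3 look.py k stylus_grip
```

```text
t 14.8 ee [0.4907 0.3131 0.1914] [-3.1405  0.006  -2.4534] F [ 0.7 -0.4 -0.2] op 0.0126 q [ 0.51  0.42  1.5  -0.    1.22 -1.75]
stylus_grip [(0.77, [235.8, 202.9, 278.4, 340.1], [256.5, 280.5])]
```

View pics/vk.png

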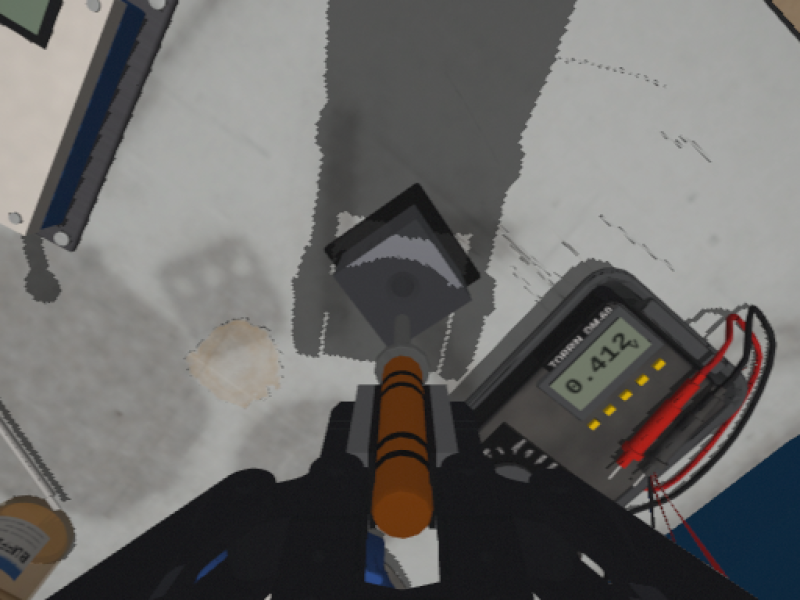

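The stylus is held straight, with its tip at about (403,318) and the stand mouth now empty at (403,284). I compute tip offset and approach to the button.

```bash
python3 - <<'E'
from h import *
import pickle
K=pickle.load(open('wk.pkl','rb'))[0]; k=(K,np.array(get_calibration('wrist')['hand_eye']))
s=[monitor.get_state() for _ in range(3)]
for n,uv,z in [('tip',(403,321),.0955),('mouth',(403,284),.1364),('collar',(402,362),.0435),('top',(402,514),-.0295)]: print(n,ray(k,np.array(uv)*.64,z).round(4))
T=T_tool(); print(T[:3,3].round(4))
for y in [.5]: 
    d=T[:3,:3].T@(np.array([.5175,.009,0])-np.array([.4907,.3131,0])); print('tool shift to button from stand pose',d.round(4))
E
```

```text
tip [-0.0014  0.0003  0.0955]
mouth [0.0035 0.0004 0.1364]
collar [ 0.0029 -0.0002  0.0435]
top [ 0.0001 -0.0002 -0.0295]
[0.4895 0.3124 0.1873]
tool shift to button from stand pose [ 0.1725 -0.2519 -0.    ]
```

>>> {"method": "apply_moves", "body": {
  "xyz": [
    [0.0244, -0.036, 0],
    [0.0244, -0.036, 0],
    [0.0244, -0.036, 0],
    [0.0244, -0.036, 0],
    [0.0244, -0.036, 0]
  ],
  "rotation": [
    [0, 0, 0],
    [0, 0, 0],
    [0, 0, 0],
    [0, 0, 0],
    [0, 0, 0]
  ],
  "fingers": [0.02, 0.02, 0.02, 0.02, 0.02]
}}

```text
time_s: 15.4
ee_pos: [0.509, 0.0942, 0.1859]
eef_rot: [3.14, -0.002, -2.453]
force: [0.2, 0.6, -0.7]
opening: 0.0131
```

>>> {"method": "apply_moves", "body": {
  "xyz": [
    [0.0244, -0.036, 0],
    [0.0244, -0.036, 0],
    [0, 0, 0],
    [0, 0, 0],
    [0, 0, 0]
  ],
  "rotation": [
    [0, 0, 0],
    [0, 0, 0],
    [0, 0, 0],
    [0, 0, 0],
    [0, 0, 0]
  ],
  "fingers": [0.02, 0.02, 0.02, 0.02, 0.02]
}}

```text
time_s: 15.9
ee_pos: [0.5174, 0.0101, 0.1865]
eef_rot: [3.141, -0.001, -2.453]
force: [-0.1, -0.8, 0.0]
opening: 0.0132
```

```bash
python3 -c "
from look import *
K,im=look('l',['button_top','stylus_tip'])
im=im.astype(int); m=((im[...,2]>110)&(im[...,1]<90)).astype(np.uint8)
n,l,st,c=cv2.connectedComponentsWithStats(m); print([(st[i].tolist(),c[i].round(1).tolist(),(ray(K,c[i],.034)).round(4)) for i in range(1,n) if st[i,4]>60])
print(proj(K,(.5175,.009,.034)))
cv2.imwrite('pics/vl.png',cv2.resize(im[120:280,160:360].astype(np.uint8),None,fx=4,fy=4,interpolation=3))"
```

```text
t 15.9 ee [0.5174 0.0101 0.1865] [ 3.1405e+00 -1.0000e-03 -2.4527e+00] F [-0.1 -0.8  0. ] op 0.0132 q [-0.05  0.29  1.69  0.    1.17 -2.31]
button_top [(0.69, [249.3, 170.1, 266.1, 185.5], [255.6, 178.5])]
stylus_tip [(0.65, [238.7, 199.3, 277.5, 347.8], [256.4, 280.2])]
[([44, 12, 16, 18, 218], [51.4, 21.1], array([ 0.5197, -0.1855,  0.034 ])), ([443, 115, 15, 12, 112], [450.4, 121.0], array([0.3792, 0.0988, 0.034 ])), ([0, 218, 110, 124, 6694], [44.7, 282.7], array([ 0.7248, -0.0814,  0.034 ]))]
[256.11831865 179.71403142]
```

View pics/vl.png

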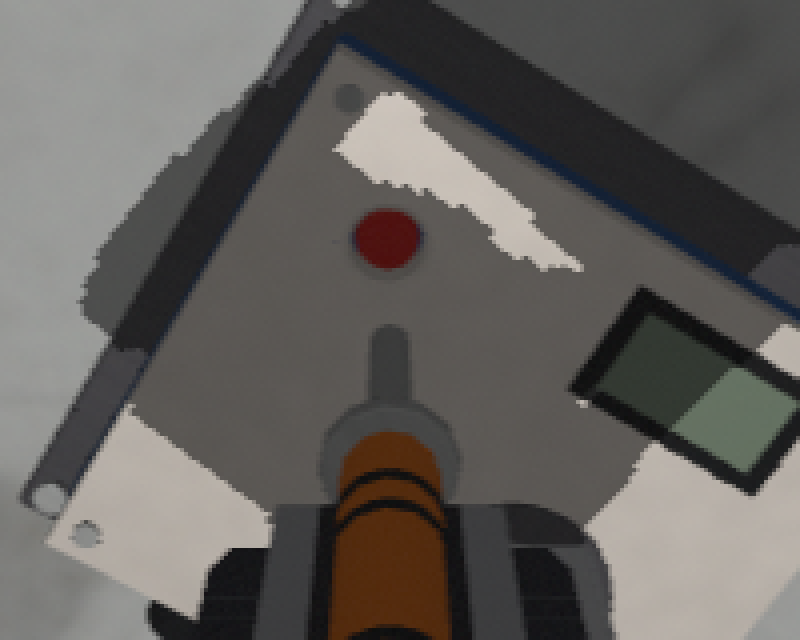

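The button is at crop (389,239) and the stylus tip at (390,328), directly in line above it. Pressing.

>>> {"method": "apply_moves", "body": {
  "xyz": [
    [0, 0, 0.025],
    [0, 0, 0.02],
    [0, 0, 0.006],
    [0, 0, 0],
    [0, 0, 0]
  ],
  "rotation": [
    [0, 0, 0],
    [0, 0, 0],
    [0, 0, 0],
    [0, 0, 0],
    [0, 0, 0]
  ],
  "fingers": [0.02, 0.02, 0.02, 0.02, 0.02]
}}

```text
time_s: 16.55
ee_pos: [0.5182, 0.0096, 0.1372]
eef_rot: [-3.141, 0.001, -2.453]
force: [-0.1, 0.3, -0.2]
opening: 0.013
```

>>> {"method": "apply_moves", "body": {
  "xyz": [
    [0, 0, 0.003],
    [0, 0, 0.003],
    [0, 0, 0.001],
    [0, 0, 0],
    [0, 0, 0]
  ],
  "rotation": [
    [0, 0, 0],
    [0, 0, 0],
    [0, 0, 0],
    [0, 0, 0],
    [0, 0, 0]
  ],
  "fingers": [0.02, 0.02, 0.02, 0.02, 0.02]
}}

```text
time_s: 17.05
ee_pos: [0.5178, 0.0093, 0.1294]
eef_rot: [-3.142, 0.0, -2.453]
force: [-0.4, 0.6, 0.5]
opening: 0.0128
```

>>> {"method": "apply_moves", "body": {
  "xyz": [
    [0, 0, 0.002],
    [0, 0, 0.002],
    [0, 0, 0]
  ],
  "rotation": [
    [0, 0, 0],
    [0, 0, 0],
    [0, 0, 0]
  ],
  "fingers": [0.02, 0.02, 0.02]
}}

```text
time_s: 17.35
ee_pos: [0.5178, 0.0093, 0.1252]
eef_rot: [-3.141, 0.0, -2.453]
force: [0.4, 0.0, 3.4]
opening: 0.0128
```

>>> {"method": "apply_moves", "body": {
  "xyz": [
    [0, 0, 0.001],
    [0, 0, 0.001],
    [0, 0, 0]
  ],
  "rotation": [
    [0, 0, 0],
    [0, 0, 0],
    [0, 0, 0]
  ],
  "fingers": [0.02, 0.02, 0.02]
}}

```text
time_s: 17.65
ee_pos: [0.5181, 0.0094, 0.1239]
eef_rot: [-3.141, 0.001, -2.453]
force: [-0.9, 0.8, 8.5]
opening: 0.0131
```

The force rose from 3.4 to 8.5 N at z 0.124, so the button is at its stop. Now back to the stand.

>>> {"method": "apply_moves", "body": {
  "xyz": [
    [0, 0, -0.008],
    [0, 0, -0.025],
    [0, 0, -0.035],
    [-0.0244, 0.036, 0],
    [-0.0244, 0.036, 0]
  ],
  "rotation": [
    [0, 0, 0],
    [0, 0, 0],
    [0, 0, 0],
    [0, 0, 0],
    [0, 0, 0]
  ],
  "fingers": [0.02, 0.02, 0.02, 0.02, 0.02]
}}

```text
time_s: 18.15
ee_pos: [0.5098, 0.0964, 0.1924]
eef_rot: [-3.141, 0.001, -2.456]
force: [0.4, 0.8, -1.0]
opening: 0.0132
```

>>> {"method": "apply_moves", "body": {
  "xyz": [
    [-0.0244, 0.036, 0],
    [-0.0244, 0.036, 0],
    [-0.0244, 0.036, 0],
    [-0.0244, 0.036, 0],
    [-0.0244, 0.036, 0]
  ],
  "rotation": [
    [0, 0, 0],
    [0, 0, 0],
    [0, 0, 0],
    [0, 0, 0],
    [0, 0, 0]
  ],
  "fingers": [0.02, 0.02, 0.02, 0.02, 0.02]
}}

```text
time_s: 18.65
ee_pos: [0.489, 0.3142, 0.1914]
eef_rot: [3.142, -0.0, -2.453]
force: [0.3, -0.9, 0.2]
opening: 0.0128
```

>>> {"method": "apply_moves", "body": {
  "xyz": [
    [0, 0, 0],
    [0, 0, 0],
    [0, 0, 0]
  ],
  "rotation": [
    [0, 0, 0],
    [0, 0, 0],
    [0, 0, 0]
  ],
  "fingers": [0.02, 0.02, 0.02]
}}

```text
time_s: 18.95
ee_pos: [0.4897, 0.3116, 0.1912]
eef_rot: [-3.141, -0.001, -2.454]
force: [-0.6, 0.0, -1.2]
opening: 0.0129
```

```bash
python3 -c "
from look import *
K,im=look('m'); a=cv2.imread('pics/wk.png')
f=lambda x:cv2.cvtColor(x,cv2.COLOR_BGR2GRAY)[110:195,190:320].astype(np.float32)
print(cv2.phaseCorrelate(f(a),f(im)))
g=lambda x:cv2.cvtColor(x,cv2.COLOR_BGR2GRAY)[200:345,238:276].astype(np.float32)
print(cv2.phaseCorrelate(g(a),g(im)))
"
```

```text
t 18.95 ee [0.4897 0.3116 0.1912] [-3.1415e+00 -5.0000e-04 -2.4540e+00] F [-0.6  0.  -1.2] op 0.0129 q [ 0.5   0.42  1.5  -0.    1.23 -1.75]
((0.08711479598045457, 1.0442569122028544), 0.47612824020071776)
((-0.157257911956588, 0.0741555363899522), 0.9224076007207235)
```

The scene and the stylus match the pre-lift view within about 1 px. Lowering it in.

>>> {"method": "apply_moves", "body": {
  "xyz": [
    [0, 0, 0.03],
    [0, 0, 0.01],
    [0, 0, 0.01],
    [0, 0, 0.01],
    [0, 0, 0]
  ],
  "rotation": [
    [0, 0, 0],
    [0, 0, 0],
    [0, 0, 0],
    [0, 0, 0],
    [0, 0, 0]
  ],
  "fingers": [0.02, 0.02, 0.02, 0.02, 0.02]
}}

```text
time_s: 19.5
ee_pos: [0.4894, 0.3121, 0.1303]
eef_rot: [3.141, -0.002, -2.454]
force: [-0.5, -0.4, -0.3]
opening: 0.0129
```

>>> {"method": "apply_moves", "body": {
  "xyz": [
    [0, 0, 0.01],
    [0, 0, 0.01],
    [0, 0, 0.006],
    [0, 0, 0.002],
    [0, 0, 0]
  ],
  "rotation": [
    [0, 0, 0],
    [0, 0, 0],
    [0, 0, 0],
    [0, 0, 0],
    [0, 0, 0]
  ],
  "fingers": [0.02, 0.02, 0.02, 0.02, 0.02]
}}

```text
time_s: 20.0
ee_pos: [0.4896, 0.3125, 0.1032]
eef_rot: [3.142, -0.0, -2.453]
force: [0.2, -0.4, -0.2]
opening: 0.0131
```

>>> {"method": "apply_moves", "body": {
  "xyz": [
    [0, 0, 0.001],
    [0, 0, 0],
    [0, 0, 0],
    [0, 0, 0],
    [0, 0, 0]
  ],
  "rotation": [
    [0, 0, 0],
    [0, 0, 0],
    [0, 0, 0],
    [0, 0, 0],
    [0, 0, 0]
  ],
  "fingers": [0.02, 0.3, 0.5, 0.8, 0.8]
}}

```text
time_s: 20.5
ee_pos: [0.4897, 0.3125, 0.1024]
eef_rot: [-3.142, 0.0, -2.453]
force: [0.1, 0.4, 1.0]
opening: 0.0674
```

>>> {"method": "apply_moves", "body": {
  "xyz": [
    [0, 0, 0],
    [0, 0, -0.03],
    [0, 0, -0.045],
    [0, 0, -0.045],
    [0, 0, 0]
  ],
  "rotation": [
    [0, 0, 0],
    [0, 0, 0],
    [0, 0, 0],
    [0, 0, 0],
    [0, 0, 0]
  ],
  "fingers": [0.8, 0.8, 0.8, 0.8, 0.8]
}}

```text
time_s: 21.0
ee_pos: [0.4912, 0.3134, 0.2288]
eef_rot: [-3.14, 0.01, -2.453]
force: [0.1, 0.5, 0.6]
opening: 0.0681
```

```bash
python3 -c "
from look import *
K,im=look('n',['stylus_grip'])
s=get_image('side')
cv2.imwrite('pics/vn.png',np.hstack([im[90:290,150:400],cv2.resize(s[190:350,190:345],(250,258))[:200]]) if 0 else np.hstack([cv2.resize(im[90:290,150:400],(400,320),interpolation=3),cv2.resize(s[195:350,190:350],(330,320),interpolation=3)]))"
```

```text
t 21.0 ee [0.4912 0.3134 0.2288] [-3.1398  0.0099 -2.4533] F [0.1 0.5 0.6] op 0.0681 q [ 0.51  0.38  1.46 -0.    1.29 -1.75]
stylus_grip [(0.66, [245.2, 162.0, 267.5, 205.7], [257.1, 184.3])]
```

View pics/vn.png

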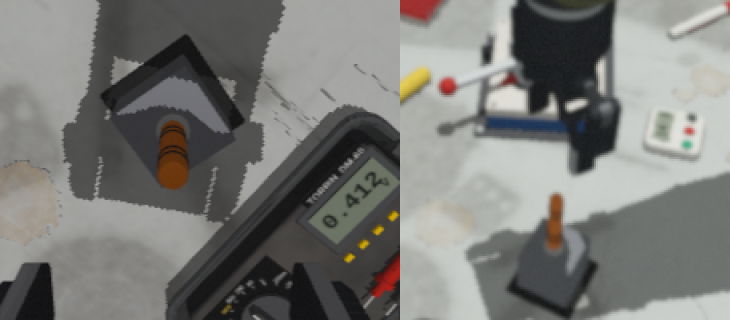

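The stylus stands upright in its stand with the collar on the block, at (172,130) on the left and (557,225) on the right. I'll run one numeric check of the arm from the top camera, then hand in.

```bash
python3 -c "
from h import *
k=cam('top'); im=get_image('top').astype(int); s=monitor.get_state()
print(s['time_s'],s['force'].round(1))
for n,p in [('ball',(.5646-.1*np.cos(-2.453),.0835-.1*np.sin(-2.453),.07)),('button',(.5175,.009,.034))]:
    u=proj(k,p); x,y=u.round().astype(int); w=im[y-9:y+10,x-9:x+10]; v_,u_=np.nonzero((w[...,2]-w[...,1])>50)
    print(n,u.round(1),len(u_),(u_.mean()+x-9,v_.mean()+y-9) if len(u_) else None)
robot.sign_off()
"
```

```text
21.2 [ 0.5  0.1 -1. ]
ball [208.8 165.2] 30 (np.float64(209.56666666666666), np.float64(165.4))
button [256.3 211.1] 15 (np.float64(257.1333333333333), np.float64(211.53333333333333))
the job is handed in; nothing more can be done
```

The job is done and handed in at about 21 s on the robot's clock; sign-off gives no verdict.

**What I did**
- **Arm:** I put the larger selector arm on the splined shaft, lined up with the red pointer. It slid down with no contact force until it met the flange, and I let it go there.
- **Button:** I pressed the zero button with the stylus tip until it bottomed. The force went from 3.4 N to 8.5 N at the expected depth.
- **Stylus:** I put it back upright in its stand, let it go and raised the open gripper clear.

**Last checks**
- The wrist picture after release showed the arm home, with the red line along it.
- In the top camera at the end, the arm's ball was within 1 px (about 3 mm) of where it should be when home.
- Wrist and side pictures showed the stylus upright with its collar on the block.
- I never touched the timer or the screwdriver.

**Limits**
- I could not measure the button's return directly. It showed red in the right place in the top camera, but that view cannot tell how high it sits.
- Measured tool positions taken right after a move were off by up to about 2 mm, so I used settled readings.
- I viewed 13 pictures, three over the budget of 10.

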